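# Load a chamber slide into the corner of a microscope slide holder

### The arm

A 6-joint arm with a two-finger parallel gripper is mounted at the origin on a cart in front of the work surface, level with it; the furniture and walls round the work are solid. World frame = base frame: x ahead of the robot, y to its left, z up, the work surface at z = 0. Lengths are in m, angles in rad, forces in N, time in s.
With the tool pointing down it reaches from about 0.35 to 0.775 m from the base axis. Payload 5.5 kg.
Tool frame: the origin (TCP) lies at the very end of the fingers, on their centre line; the grasp point (between the pads) lies 19 mm behind it; z points along the fingers, y is the direction in which the jaws open and shut (so a half turn about z gives the same grasp; the last joint's range is limited). The gripper opens to 85 mm and grips with 20 to 120 N. Pads are 22 mm wide; open, the fingers measure 114 mm over their backs; the gripper's body (76 mm by 85 mm) begins 54 mm behind the grasp point. The pads swing forward as they close: fully open they stand 13 mm farther back than shut.
Start: joints at [-1.254, 0.313, 0.046, 1.304, 0, 1.431], TCP at [0.254, -0.516, 0.231] pointing down, gripper open.
Joint ranges: [-2.76, 2.76], [-0.86, 1.69], [-1.03, 1.26], [-2.2, 2.34], [-1.47, 1.5], [-3.14, 3.14]. Speed limits (rad/s): [2.57, 2.57, 3.14, 3.14, 3.14, 3.14].

### API

Orientations are given as a unit quaternion [w, x, y, z].
In Python, from workcell import get_state, vision, workorder, silhouettes, tip_of gives the robot as it stands.
- The arm moves only by the shell command python3 -m inch 'ROWS' [FORCE]. ROWS is JSON, a list of rows, each a list of 7 numbers: the shift along the tool's x, y, z in cm, then the turn, a rotation vector about the tool's x, y, z in degrees, then the finger opening in cm, from 0 to 8.54. In form: [[dx, dy, dz, rx, ry, rz, hand], ...]. A call has 1 to 5 rows; each row shifts and turns the commanded pose from where the row before left it, along the tool's axes as they then stand; what a row does not reach is not made up. A row lasts 1/10 s, in which the tool goes at most 50 mm and 8.59 degrees, less where a joint would pass 70% of its speed; a pose out of reach is approached as far as the arm can. A call with a gripper value outside its range is refused whole. The fingers move at their own pace and stop on an object; FORCE is the grip in N (left out, the last holds). Time passes only in rows, so rows that do not move let the fingers close. It gives the time, the measured TCP pose, the force and the opening at its end, in the units of the state.
- get_state(): the state, without advancing time (a new reading comes with each control period).
- vision.read_camera(name): name is "scene" or "top" or "wrist"; returns a dict with "pixels" (384x512x3 uint8, red, green, blue), "depth" (384x512 float32, m along the optical axis (not along the pixel's ray), 0 where there is no reading), "mtx" (3x3 intrinsics, pixels), "T" (4x4, takes a point from camera to world coordinates); the wrist camera has in their place "tool_from_camera" (4x4, takes a point from camera to tool coordinates, whose origin is the TCP and whose axes are the flange's). Camera axes: x right, y up, looking along -z (the intrinsics and any distortion apply to the point x, -y, -z); pixel columns grow to the right and rows downward; lengths in m; the calibration is good to about 2 mm. A picture is of the moment at which its call begins: read the wrist's pose just before it.
- workorder.hand_in(): hands the job in, once; it reports no verdict.
Trained networks look in a picture, given as the dict that the camera call returned (one of the last four; its "shot" number tells which), for a name from the list of things; names that differ only in an ending like _2 or _b are one class to them, and where a whole thing is asked for, a point or a joint stands for the part that bears it (a point fixed in the world has none). Each returns a list of dicts, best first, with "confidence" (0 to 1); they miss things now and then, are a little off and sometimes report something else, mostly with a low value. They report only what shows in the picture. A call takes as long as a camera call. They do not tell look-alikes from the thing itself.
- silhouettes(picture, label): "mask" (384x512 bool, what is visible of it) and "location" ([column, row] in pixels, amid what is visible of it).
- tip_of(picture, label): "location" ([column, row] in pixels: a listed point, or the origin of a listed thing).
The state is a dict: "clock": time; "joint_pos": joint angles; "qvel": joint speeds; "tau": joint torques, N m; "tcp_pos": TCP position; "orientation": TCP orientation; "wrist_force": force on the tool from outside, world axes, zero at the start; "ft_torque": the same for the moment, N m; "finger_gap": finger opening in m.
Only numpy, scipy, OpenCV 4.12 (cv2) and the standard library are available. Lean on these libraries where they do the work, as an engineer would, in place of code of your own. Each camera call takes 0.05 s, during which the arm holds its last target.

### The job

Load the small white chamber slide into the slide holder of the dark grey stage plate by pushing it with the fingertips: press it back until its long side lies flat against the long back rail, then slide it left along the rail, keeping it against the rail, past the sprung finger and fully home into the corner against the end stop. Never pick the slide up or tip it, and leave the vial and the tweezers where they are.

Things in the scene. Friction and masses are not known exactly. Their poses are not given: they have to be found in the camera images.
- stage_plate: Dark grey microscope stage plate lying on four feet on the bench; it does not move. 140 mm (its x) by 250 mm (its y), flat deck top 16 mm above the origin; origin at the centre of its underside. Its +x points away from the robot, its +y to the robot's left (turned at most 0.3 rad). A 15 x 54 mm slit passes through the deck under the home place; the slide bridges it.
- rail_mid (a point): Point on the front face of the long steel back rail, at deck height: x = +47, y = 0, z = +16 mm in the plate's frame. The rail runs along the plate's y from -109 to +113 mm, is 10 mm thick and 7 mm high. Axes as the plate's.
- corner (a point): Inner corner of rail and end stop at deck height: x = +47, y = +105, z = +16 mm in the plate's frame. The steel end stop stands across the left end of the rail, its face at y = +105 mm, from x = +15 to +57 mm, 8 mm thick, 7 mm high. Axes as the plate's.
- home (a point): Where the centre of the slide's underside lies when it is fully home in the corner: x = +34, y = +67, z = +16 mm in the plate's frame; the slide's axes are then parallel to the plate's.
- chamber_slide: Loose white chamber slide (glass-bottomed slide with 2 x 4 open wells, a solid block to push on), 26 mm (its x) by 76 mm (its y) by 11 mm high, 40 g; origin at the centre of its underside. Starts flat on the deck, off the rail and to the right of the corner, turned by up to 0.5 rad from the plate's axes.
- sprung_finger (a joint): Steel sprung finger that turns about an upright pivot. 0 = at rest, its nose 3 mm inside the lane that the 26 mm wide slide takes along the rail; it grows (rad) as the nose is pushed away from the rail, about 0.07 with the slide home. The bar slants toward the corner, so a slide pushed left along the rail bends it aside (3 to 8 N along the rail); it then presses about 2 N toward the rail.
- finger_pivot (a point): Pivot of the sprung finger at deck height: x = +8, y = +56, z = +16 mm in the plate's frame. Boss 12 mm across (washer 17 mm), 12.5 mm high. From it a round steel bar 6 mm thick runs 40 mm to the nose, 3.5 to 9.5 mm above the deck.
- finger_nose (a point): Centre of the finger's round nose (6 mm across), at rest at x = +21, y = +94, z = +22.5 mm in the plate's frame.
- vial: Bystander: clear vial with screw cap, 26 mm across, 62 mm tall, standing on the bench to the right of the plate; origin at the centre of its underside.
- tweezers: Bystander: steel tweezers lying on the bench in front of the plate, 126 mm long, 18 mm wide, 12 mm high; origin at the centre of the underside.
Not all that is in view belongs to the job. Several things have the shape of the chamber_slide; the one meant has the colours described above.

How it is judged:
On the way:
1. the slide lies flat against the back rail while still more than 20 mm short of the end stop (x of chamber_slide in the frame of stage_plate above 0.0315 m and angle between the x axis of chamber_slide and the x axis of stage_plate, either way round below 0.05 rad and y of chamber_slide in the frame of stage_plate below 0.047 m), for 0.2 s.
At the end, for the whole second after the job is handed in: The slide lies flat and at rest in the corner: its long side within 2 mm of the back rail and parallel to it within 0.05 rad, its end within 2.5 mm of the end stop, the sprung finger bent aside by it (0.04 to 0.13 rad) and so holding it there (x of chamber_slide in the frame of stage_plate between 0.032 and 0.036 m and y of chamber_slide in the frame of stage_plate between 0.0645 and 0.069 m and angle between the x axis of chamber_slide and the x axis of stage_plate, either way round below 0.05 rad and angle between chamber_slide's own z axis and vertical below 0.04 rad and value of joint sprung_finger between 0.04 and 0.13 rad and linear speed of chamber_slide below 0.01 m/s); the robot touches nothing.
It fails at once if the slide is lifted more than 8 mm off the deck (height (world z) of chamber_slide above 0.024 m).
It fails at once if the slide is tipped up (angle between chamber_slide's own z axis and vertical above 0.3 rad).
It fails at once if the slide goes toward the corner more than 6 mm off the rail (y of chamber_slide in the frame of stage_plate above 0.03 m and x of chamber_slide in the frame of stage_plate below 0.028 m).
It fails at once if the vial is moved (distance of vial from where it was at the start of the episode above 0.015 m).
It fails at once if the tweezers are moved (distance of tweezers from where it was at the start of the episode above 0.015 m).
It also fails if it takes over 45 s, if anything falls off the work surface, if the arm or the gripper's body presses on something with over 40 N, if the wrist force passes 120 N, or if a joint passes its speed limit or range.

## Working session

There is one attempt and no reset: what is moved stays moved. The work goes in short steps, Python scripts to look and compute and a shell command to move; the robot and the scene stay as the last step left them, time stands still between calls to the robot, and variables do not carry over. Pictures are saved under pics/ and viewed, and the job is handed in when it is done.

```bash
mkdir -p pics; ls
cat > h.py <<'E'
import numpy as np, cv2
from workcell import get_state, vision, workorder, silhouettes, tip_of
def save(p,n,crop=None,s=1):
    im=p["pixels"][:,:,::-1]
    if crop: c0,c1,r0,r1=crop; im=im[r0:r1,c0:c1]
    if s!=1: im=cv2.resize(im,None,fx=s,fy=s,interpolation=cv2.INTER_CUBIC)
    cv2.imwrite("pics/"+n+".png",im)
def ray(p,px,T=None):
    T=p["T"] if T is None else T
    K=p["mtx"]; d=np.array([(px[0]-K[0,2])/K[0,0],-(px[1]-K[1,2])/K[1,1],-1.])
    return T[:3,3],T[:3,:3]@d
def at_z(p,px,z,T=None):
    o,d=ray(p,px,T); return o+d*(z-o[2])/d[2]
def by_depth(p,px,T=None):
    D=p["depth"][int(round(px[1])),int(round(px[0]))]; o,d=ray(p,px,T); return o+d*D
def proj(p,X,T=None):
    T=p["T"] if T is None else T
    c=np.linalg.inv(T)@np.append(X,1); K=p["mtx"]
    return np.array([K[0,0]*c[0]/-c[2]+K[0,2],K[1,1]*-c[1]/-c[2]+K[1,2]])
E
python3 - <<'E'
from h import *
s=get_state(); print({k:np.round(v,4) for k,v in s.items()})
for n in ["scene","top"]:
    p=vision.read_camera(n); save(p,n+"0",s=1.5); print(n,[k for k in p],p["mtx"].round(1).tolist(),p["T"].round(3).tolist())
    for l in ["chamber_slide","stage_plate","vial","tweezers","sprung_finger"]:
        for q in silhouettes(p,l)[:6]: print(l,round(q["confidence"],2),np.round(q["location"],1),q["mask"].sum())
    for l in ["rail_mid","corner","home","finger_pivot","finger_nose","stage_plate"]:
        for q in tip_of(p,l)[:2]: print("tip",l,round(q["confidence"],2),np.round(q["location"],1),by_depth(p,q["location"]).round(4))
E
```

```text
pics
{'clock': np.float64(0.0), 'joint_pos': array([-1.2536,  0.314 ,  0.045 ,  1.3036, -0.    ,  1.4312]), 'qvel': array([-0.0014, -0.0008, -0.0022,  0.0002, -0.0006, -0.0015]), 'tau': array([ 4.00000e-04, -4.80627e+01,  2.98533e+01,  1.95000e-02,
       -1.00000e-04, -0.00000e+00]), 'tcp_pos': array([ 0.2534, -0.5156,  0.2304]), 'orientation': array([-9.000e-04,  9.740e-01,  2.264e-01, -1.000e-04]), 'wrist_force': array([ 0.0108, -0.0351, -0.2335]), 'ft_torque': array([-0.0172,  0.0051,  0.0459]), 'finger_gap': np.float64(0.0852)}
scene ['pixels', 'depth', 'mtx', 'T', 'shot'] [[373.0, 0.0, 259.0], [0.0, 373.0, 196.4], [0.0, 0.0, 1.0]] [[0.966, 0.214, -0.147, 0.38], [-0.26, 0.803, -0.536, -0.278], [0.003, 0.556, 0.831, 0.737], [0.0, 0.0, 0.0, 1.0]]
chamber_slide 0.77 [267.9 209.4] 404
chamber_slide 0.6 [227.  288.1] 535
stage_plate 0.67 [268.4 194.3] 4921
vial 0.74 [283.2 251.3] 274
vial 0.36 [264.8 197.7] 5002
vial 0.34 [256.9 167.8] 38
tweezers 0.63 [208.4 174.2] 23
tip rail_mid 0.74 [284.1 185.2] [0.5737 0.2033 0.0157]
tip corner 0.93 [266.  156.9] [0.556  0.2992 0.0144]
tip home
[... 270 characters left out ...]
 0.0, 253.7], [0.0, 376.5, 191.3], [0.0, 0.0, 1.0]] [[0.017, 0.989, -0.145, 0.365], [-1.0, 0.02, 0.023, 0.184], [0.026, 0.145, 0.989, 0.873], [0.0, 0.0, 0.0, 1.0]]
chamber_slide 0.94 [259.4 179.1] 389
chamber_slide 0.8 [328.5 236.7] 417
chamber_slide 0.37 [236.  174.2] 6081
vial 0.46 [313.8 181.8] 166
vial 0.42 [236.5 175.4] 5794
sprung_finger 0.37 [208.  170.1] 45
tip rail_mid 0.77 [237.6 160. ] [0.5644 0.2027 0.014 ]
tip corner 0.8 [193.4 162.9] [0.5543 0.3045 0.0179]
tip home 0.73 [209.5 167.8] [0.547  0.2686 0.0014]
tip finger_pivot 0.78 [212.2 177.8] [0.5201 0.2599 0.019 ]
tip finger_nose 0.41 [198.1 170.9] [0.5361 0.2932 0.0161]
tip stage_plate 0.87 [241.9 174.8] [0.5294 0.1919 0.0148]
```

View pics/scene0.png

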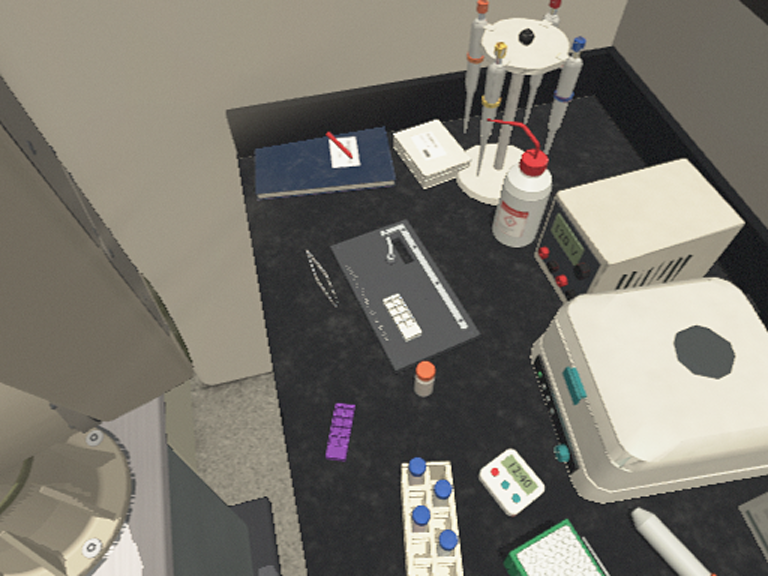

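View pics/top0.png

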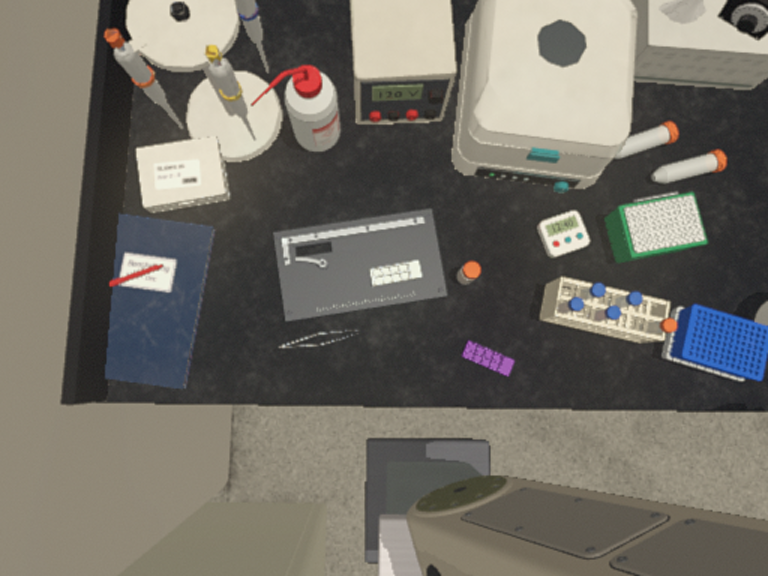

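The top view shows the white slide on the plate at about (264,182). The only other slide-shaped thing is purple, on the bench at (326,239), with scene pixel (227,288). The white one matches the description. I'll swing the wrist over the plate for a close crop and measurement.

```bash
python3 -m inch '[[0,0,-0.4,0,0,6,0],[0,0,-0.4,0,0,6,0],[0,0,-0.4,0,0,6,0],[2,-4.5,0,0,0,0,0],[2,-4.5,0,0,0,0,0]]' 
python3 -m inch '[[2,-4.5,0,0,0,0,0],[2,-4.5,0,0,0,0,0],[2,-4.5,0,0,0,0,0],[2,-4.5,0,0,0,0,0],[2,-4.5,0,0,0,0,0]]' 
python3 -m inch '[[2,-4.5,0,0,0,0,0],[2,-4.5,0,0,0,0,0],[2,-4.5,0,0,0,0,0],[2,-4.5,0,0,0,0,0],[2,-4.5,0,0,0,0,0]]'
cat >> h.py <<'E'
from scipy.spatial.transform import Rotation as R
def tool():
    s=get_state(); q=np.array(s["orientation"]); T=np.eye(4); T[:3,:3]=R.from_quat([q[1],q[2],q[3],q[0]]).as_matrix(); T[:3,3]=s["tcp_pos"]; return T
def wrist():
    T=tool(); p=vision.read_camera("wrist"); p["T"]=T@p["tool_from_camera"]; return p
E
python3 - <<'E'
from h import *
p=wrist(); save(p,"w1",s=1.5); T=tool(); print(T.round(4), p["T"].round(3), p["mtx"].round(1))
for l in ["chamber_slide","stage_plate","vial","tweezers","sprung_finger"]:
    for q in silhouettes(p,l)[:6]: print(l,round(q["confidence"],2),np.round(q["location"],1),q["mask"].sum())
for l in ["rail_mid","corner","home","finger_pivot","finger_nose","stage_plate","chamber_slide"]:
    for q in tip_of(p,l)[:2]: print("tip",l,round(q["confidence"],2),np.round(q["location"],1),by_depth(p,q["location"]).round(4))
E
```

```text
clock: 1.7
tcp_pos: [0.2803, -0.4211, 0.2427]
orientation: [-0.0, 0.998, 0.07, 0.0]
wrist_force: [1.6, 0.6, 0.9]
finger_gap: 0.0128
clock: 2.2
tcp_pos: [0.3475, -0.1826, 0.2436]
orientation: [0.0, 0.997, 0.071, 0.0]
wrist_force: [1.3, 0.3, 0.2]
finger_gap: -0.0002
clock: 2.7
tcp_pos: [0.4147, 0.0546, 0.2437]
orientation: [0.0, 0.997, 0.071, 0.001]
wrist_force: [0.9, -2.0, 0.4]
finger_gap: 0.0001
[[ 0.9887  0.1498  0.0028  0.4159]
 [ 0.1498 -0.9887  0.0045  0.0612]
 [ 0.0034 -0.004  -1.      0.2437]
 [ 0.      0.      0.      1.    ]] [[ 0.143  0.948  0.284  0.488]
 [-0.99   0.136  0.042  0.065]
 [ 0.001 -0.287  0.958  0.387]
 [ 0.     0.     0.     1.   ]] [[324.8   0.  257.5]
 [  0.  324.8 193.6]
 [  0.    0.    1. ]]
chamber_slide 0.82 [301.3 187.8] 1390
chamber_slide 0.78 [188.2  59.9] 2206
stage_plate 0.71 [130.6  52.2] 22570
vial 0.61 [295.8  71.9] 779
tweezers 0.86 [ 71.3 146.5] 190
sprung_finger 0.79 [71.  24.5] 337
sprung_finger 0.27 [131.5  50.8] 22611
tip home 0.97 [67.8  2.6] [5.536e-01 2.770e-01 2.000e-04]
tip finger_pivot 0.73 [83.4 33.9] [0.5233 0.249  0.0238]
tip stage_plate 0.7 [140.8  38.6] [0.528  0.1937 0.0161]
tip chamber_slide 0.88 [191.7  62.4] [0.5124 0.1388 0.0182]
tip chamber_slide 0.84 [300.1 187.8] [ 0.3899 -0.0017  0.0055]
```

```bash
python3 -m inch '[[2.6,-2.3,0,0,0,0,0],[2.6,-2.3,0,0,0,0,0],[2.6,-2.3,0,0,0,0,0],[2.6,-2.3,0,0,0,0,0],[2.6,-2.3,0,0,0,0,0]]' 
python3 -m inch '[[0,0,0,0,0,0,0],[0,0,0,0,0,0,0]]'
python3 - <<'E'
from h import *
p=wrist(); save(p,"w2",s=1.5); np.savez("w2.npz",**{k:p[k] for k in["pixels","depth","mtx","T"]}); print(p["T"].round(3))
for l in ["chamber_slide","stage_plate","vial","tweezers","sprung_finger"]:
    for q in silhouettes(p,l)[:6]: print(l,round(q["confidence"],2),np.round(q["location"],1),q["mask"].sum())
for l in ["rail_mid","corner","home","finger_pivot","finger_nose","stage_plate","chamber_slide"]:
    for q in tip_of(p,l)[:2]: print("tip",l,round(q["confidence"],2),np.round(q["location"],1),by_depth(p,q["location"]).round(4))
E
```

```text
clock: 3.85
tcp_pos: [0.5296, 0.1726, 0.2432]
orientation: [-0.006, 0.997, 0.083, -0.001]
wrist_force: [-0.7, 0.5, 0.5]
finger_gap: 0.0001
clock: 4.05
tcp_pos: [0.5287, 0.1709, 0.2427]
orientation: [-0.005, 0.997, 0.082, -0.001]
wrist_force: [-0.0, 0.9, -0.8]
finger_gap: 0.0003
[[ 0.163  0.944  0.287  0.603]
 [-0.987  0.159  0.038  0.182]
 [-0.01  -0.29   0.957  0.386]
 [ 0.     0.     0.     1.   ]]
chamber_slide 0.74 [283.1 181. ] 1636
chamber_slide 0.56 [372.5 283.9] 1154
stage_plate 0.69 [235.3 149.5] 24189
vial 0.9 [379.8 196.2] 1006
vial 0.47 [171.4 240.9] 604
vial 0.43 [235.  150.4] 23902
tweezers 0.8 [171.2 243.4] 639
tweezers 0.39 [233.5 150.3] 24056
sprung_finger 0.57 [174.6 147.7] 271
tip rail_mid 0.8 [234.7 120. ] [0.572  0.2061 0.0159]
tip corner 0.69 [142.2 117.7] [0.5587 0.3051 0.0252]
tip home 0.65 [179.2 130.6] [0.548  0.2696 0.0007]
tip home 0.57 [149.7 140.4] [0.5339 0.298  0.017 ]
tip finger_pivot 0.89 [188.8 152.9] [0.5294 0.2504 0.0289]
tip finger_pivot 0.4 [142.1 119.3] [0.5561 0.3073 0.0188]
tip finger_nose 0.66 [149.3 144.3] [0.5292 0.2984 0.0162]
tip stage_plate 0.87 [240.6 158. ] [0.5309 0.1932 0.0168]
tip chamber_slide 0.82 [371.1 287.1] [ 0.3891 -0.0007  0.0124]
tip chamber_slide 0.6 [280.9 180.4] [0.5149 0.1438 0.0267]
```

View pics/w2.png

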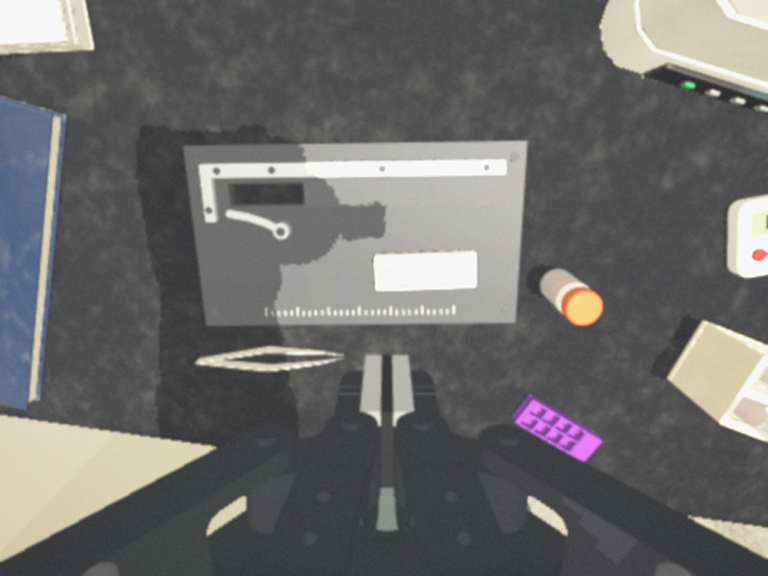

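The wrist view shows the white slide at 1.5x pixels (425,270), which is raw (283,180). It is turned only slightly against the plate, and the purple decoy is on the bench. Next I'll fit the plate and slide poses.

```bash
cat >> h.py <<'E'
from scipy.optimize import least_squares
def fitrect(P,hx,hy):
    # P world xy of corners order: (+x,+y),(+x,-y),(-x,-y),(-x,+y)
    L=np.array([[hx,hy],[hx,-hy],[-hx,-hy],[-hx,hy]])
    def f(v): c,s=np.cos(v[2]),np.sin(v[2]); return ((L@np.array([[c,s],[-s,c]])+v[:2])-P).ravel()
    r=least_squares(f,[*P.mean(0),0.1]); return r.x,r.fun.reshape(-1,2)
def quad(mask):
    cn,_=cv2.findContours(mask.astype(np.uint8),0,2); c=max(cn,key=cv2.contourArea)
    return c
def inplate(v,X):
    c,s=np.cos(v[2]),np.sin(v[2]); return np.array([[c,s],[-s,c]])@(np.asarray(X)[:2]-v[:2])
E
python3 - <<'E'
from h import *
p=dict(np.load("w2.npz"))
C=np.array([(184,146),(527,141),(515,323),(206,325)])/1.5
P=np.array([at_z(p,c,0.016)[:2] for c in C]); v,r=fitrect(P,.07,.125); print("plate",v,np.abs(r).max(), [np.linalg.norm(P[i]-P[(i+1)%4]).round(4) for i in range(4)])
g=p["pixels"].min(2)[150:200,235:330].astype(np.uint8); m=(g>200).astype(np.uint8)
n,lab,st,ce=cv2.connectedComponentsWithStats(m); i=1+st[1:,4].argmax(); print(st[i],ce[i]+[235,150])
c=quad(lab==i).reshape(-1,2)+[235,150]; 
for z in (.027,):
    X=np.array([at_z(p,q,z)[:2] for q in c],np.float32); rc=cv2.minAreaRect(X*1000); print(z,rc)
dd=p["depth"]; 
for px in [(283,180),(270,175),(300,185),(220,195),(330,150),(235,112),(300,110)]: print(px,by_depth(p,px).round(4))
print("slide in plate",inplate(v,np.array(rc[0])/1000))
print("tips", inplate(v,at_z(p,(234.7,120),.016)),inplate(v,at_z(p,(142.2,117.7),.016)))
save(p,"w2c",(110,360,85,225),3)
E
```

```text
plate [0.52901164 0.19574019 0.17598113] 0.00037735703395452846 [np.float64(0.2497), np.float64(0.1404), np.float64(0.2506), np.float64(0.1397)]
[  14   17   69   27 1683] [283.43374926 180.39156269]
0.027 ((515.1170654296875, 141.37216186523438), (29.50975799560547, 77.25495147705078), 12.238970756530762)
(283, 180) [0.516  0.1416 0.0279]
(270, 175) [0.5172 0.1566 0.019 ]
(300, 185) [0.5113 0.12   0.0192]
(220, 195) [0.4824 0.2109 0.0156]
(330, 150) [0.5568 0.0942 0.0166]
(235, 112) [0.5811 0.2065 0.0241]
(300, 110) [0.5946 0.1375 0.0232]
slide in plate [-0.02319842 -0.05109575]
tips [0.04411471 0.00268461] [0.04779737 0.10580064]
```

View pics/w2c.png

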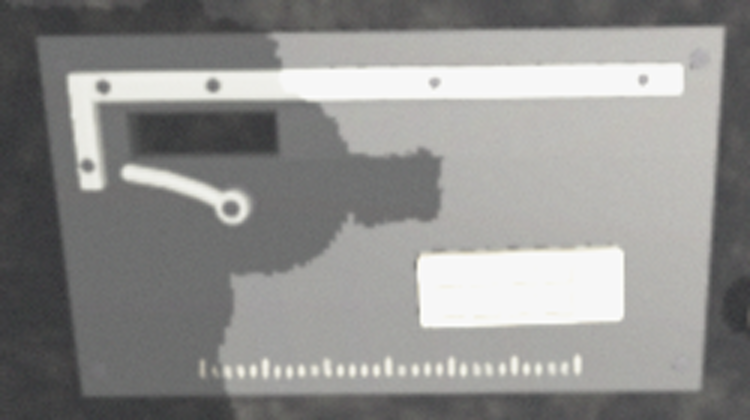

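```bash
cat >> h.py <<'E'
PL=np.array([0.5290,0.1957,0.1760])
def goal(x,y,z,v=PL):
    c,s=np.cos(v[2]),np.sin(v[2]); T=np.eye(4)
    T[:3,:3]=np.array([[c,s,0],[s,-c,0],[0,0,-1]]); T[:3,3]=[v[0]+c*x-s*y,v[1]+s*x+c*y,z]; 
    D=np.linalg.inv(tool())@T
    print("now plate",(inplate(v,tool()[:3,3])*1000).round(1),"z",(tool()[2,3]*1000).round(1),"delta cm",(D[:3,3]*100).round(2),"rot deg",np.degrees(R.from_matrix(D[:3,:3]).as_rotvec()).round(2), "F",np.round(get_state()["wrist_force"],1))
E
python3 -c "
from h import *
goal(-.058,-.051,.1); goal(-.058,-.051,.021)"
```

```text
now plate [ -4.5 -24. ] z 243.4 delta cm [-5.32  2.92 14.31] rot deg [-0.62 -0.01 -0.7 ] F [-0.2  0.   0.1]
now plate [ -4.5 -24. ] z 243.4 delta cm [-5.32  3.   22.21] rot deg [-0.62 -0.01 -0.7 ] F [-0.2  0.   0.1]
```

```bash
python3 -m inch '[[-1.1,0.6,2.8,-0.6,0,-0.7,0],[-1.1,0.6,2.8,0,0,0,0],[-1,0.6,2.8,0,0,0,0],[-1,0.6,2.8,0,0,0,0],[-1.1,0.5,2.8,0,0,0,0]]' ; python3 -m inch '[[0,0,0,0,0,0,0]]' 
python3 -c "
from h import *
goal(-.058,-.051,.021)
p=vision.read_camera('top'); save(p,'t2',(200,330,120,240),5)"
```

```text
clock: 5.2
tcp_pos: [0.4813, 0.1336, 0.1024]
orientation: [-0.0, 0.996, 0.088, 0.0]
wrist_force: [0.4, 0.6, -0.3]
finger_gap: 0.0003
clock: 5.3
tcp_pos: [0.477, 0.133, 0.0997]
orientation: [-0.0, 0.996, 0.088, -0.004]
wrist_force: [-0.2, -0.5, -0.5]
finger_gap: 0.0002
now plate [-62.2 -52.6] z 99.7 delta cm [ 0.49 -0.15  7.87] rot deg [-0.05  0.5  -0.03] F [-0.2 -0.5 -0.5]
```

View pics/t2.png

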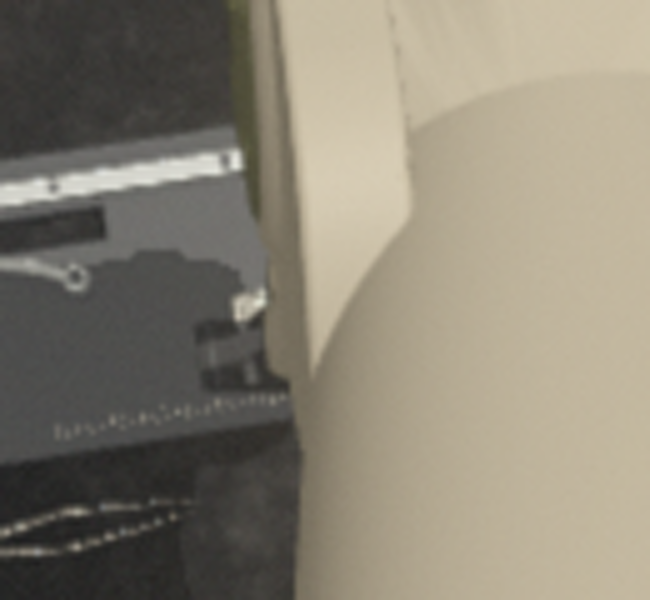

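```bash
python3 -m inch '[[0.1,0,2.5,0,0,0,0],[0.1,-0.1,2.5,0,0,0,0],[0.1,0,1.5,0,0,0,0],[0,0,0.8,0,0,0,0],[0,0,0,0,0,0,0]]' ; python3 -m inch '[[0,0,0,0,0,0,0]]' 
python3 -c "
from h import *
goal(-.058,-.051,.021)
p=wrist(); save(p,'w3',s=1.5);goal(-.058,-.051,.021)
p=vision.read_camera('scene'); save(p,'s3',(200,350,120,240),5)"
```

```text
clock: 5.85
tcp_pos: [0.4853, 0.1358, 0.0307]
orientation: [-0.0, 0.996, 0.088, 0.0]
wrist_force: [0.3, -0.8, -1.3]
finger_gap: -0.0002
clock: 5.95
tcp_pos: [0.4857, 0.1358, 0.0315]
orientation: [-0.0, 0.996, 0.088, 0.001]
wrist_force: [0.3, 0.1, -0.5]
finger_gap: 0.0002
now plate [-53.1 -51.4] z 31.5 delta cm [-0.49 -0.04  1.05] rot deg [-0.02 -0.12  0.02] F [ 0.3  0.1 -0.5]
now plate [-53.1 -51.5] z 31.6 delta cm [-0.49 -0.05  1.06] rot deg [-0.02 -0.14  0.01] F [ 0.5 -0.5  0.8]
```

View pics/w3.png

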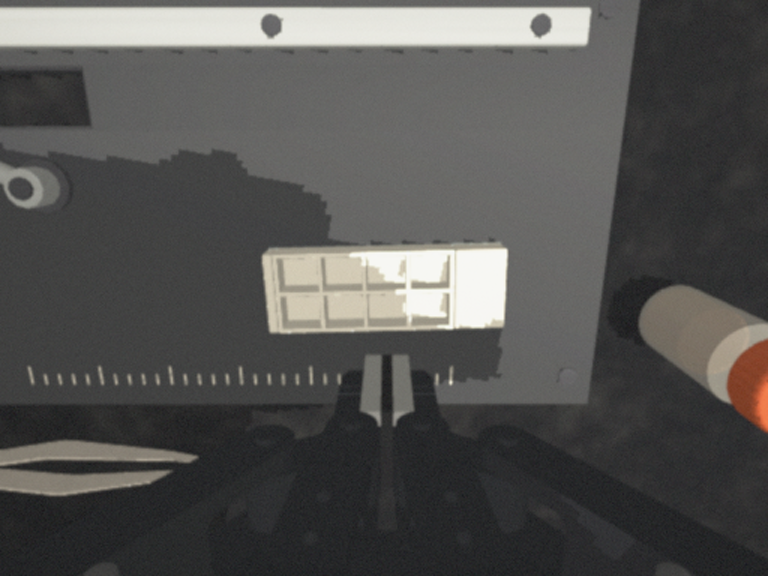

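View pics/s3.png

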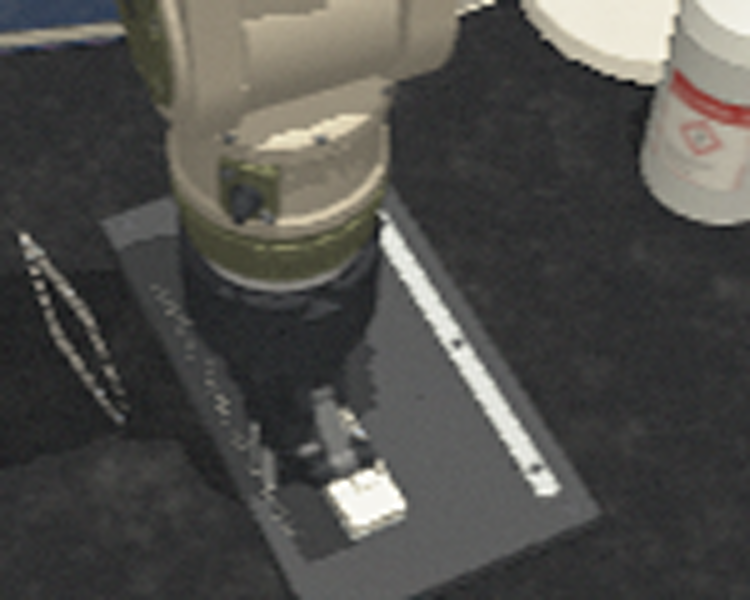

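The slide is centred ahead of the closed fingertips and the vial and tweezers are clear. I'll descend to pushing height and start the push toward the rail.

```bash
python3 -m inch '[[-0.4,0,0.5,0,0,0,0],[0,0,0.5,0,0,0,0],[0,0,0,0,0,0,0],[0.5,0,0,0,0,0,0],[0.5,0,0,0,0,0,0]]' ; python3 -m inch '[[0.6,0,0,0,0,0,0],[0.6,0,0,0,0,0,0],[0.6,0,0,0,0,0,0],[0.6,0,0,0,0,0,0],[0,0,0,0,0,0,0]]' 
python3 -c "
from h import *
goal(.010,-.051,.021)
p=wrist(); save(p,'w4',s=1.5)"
```

```text
clock: 6.55
tcp_pos: [0.4908, 0.1366, 0.0203]
orientation: [-0.0, 0.996, 0.088, 0.0]
wrist_force: [0.4, -0.3, 1.4]
finger_gap: -0.0002
clock: 7.05
tcp_pos: [0.5153, 0.1409, 0.0204]
orientation: [-0.0, 0.996, 0.088, 0.001]
wrist_force: [0.1, -1.1, 0.7]
finger_gap: -0.0
now plate [-23.1 -51.6] z 20.4 delta cm [ 3.31 -0.06 -0.06] rot deg [-0.02 -0.08  0.  ] F [ 0.1 -1.1  0.7]
```

View pics/w4.png

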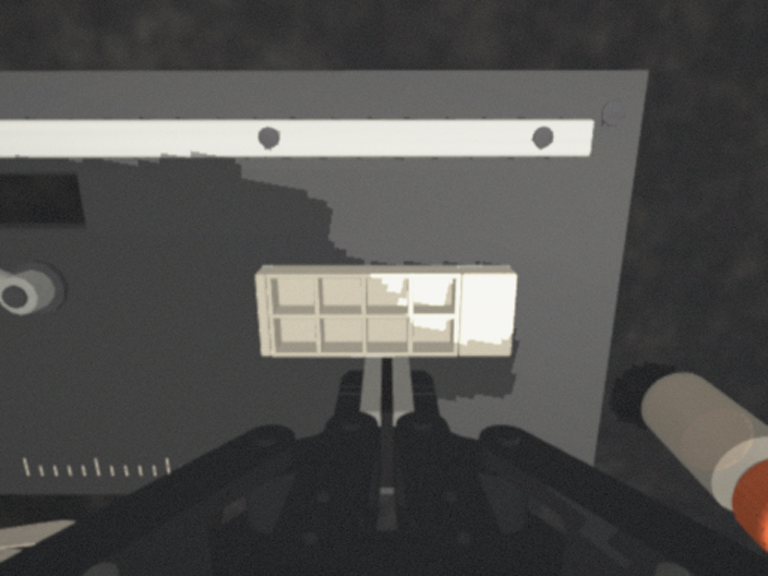

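The fingers push the slide squarely, and it is now parallel to the rail with about 3 cm to go.

```bash
python3 -m inch '[[0.6,0,0,0,0,0,0],[0.6,0,0,0,0,0,0],[0.6,0,0,0,0,0,0],[0.6,0,0,0,0,0,0],[0,0,0,0,0,0,0]]' 
python3 -m inch '[[0.2,0,0,0,0,0,0],[0.2,0,0,0,0,0,0],[0.2,0,0,0,0,0,0],[0.2,0,0,0,0,0,0]]' 
python3 -c "
from h import *
goal(.010,-.051,.021)
p=wrist(); save(p,'w5',s=1.5)"
```

```text
clock: 7.6
tcp_pos: [0.5389, 0.1451, 0.0204]
orientation: [-0.0, 0.996, 0.088, 0.001]
wrist_force: [-0.5, 0.9, 1.3]
finger_gap: 0.0
clock: 8.0
tcp_pos: [0.5454, 0.1463, 0.0202]
orientation: [-0.0, 0.996, 0.088, -0.0]
wrist_force: [0.1, 0.1, -0.2]
finger_gap: -0.0
now plate [  7.5 -51.5] z 20.2 delta cm [ 0.25 -0.05 -0.08] rot deg [-0.03  0.01  0.01] F [ 0.1  0.1 -0.2]
```

View pics/w5.png

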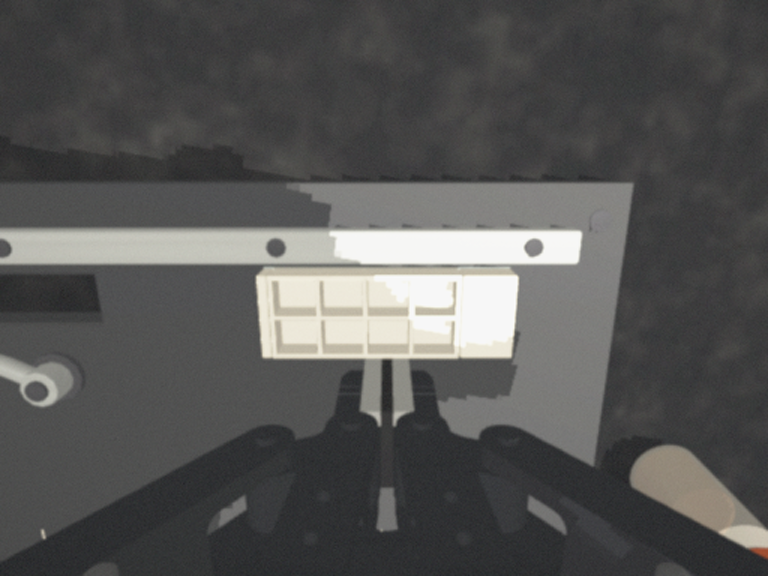

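```bash
for i in 1; do python3 -m inch '[[0.1,0,0,0,0,0,0],[0.1,0,0,0,0,0,0],[0,0,0,0,0,0,0]]'; done 
python3 -m inch '[[0.1,0,0,0,0,0,0],[0.1,0,0,0,0,0,0],[0,0,0,0,0,0,0]]' 
python3 -c "
from h import *
goal(.010,-.051,.021)
p=wrist(); save(p,'w6',s=1.5)"
```

```text
clock: 8.35
tcp_pos: [0.5475, 0.1467, 0.0202]
orientation: [-0.0, 0.996, 0.088, 0.0]
wrist_force: [0.7, -1.0, -0.3]
finger_gap: -0.0002
clock: 8.65
tcp_pos: [0.5477, 0.1467, 0.0201]
orientation: [-0.0, 0.996, 0.088, -0.002]
wrist_force: [-5.2, -1.1, 4.2]
finger_gap: 0.0002
now plate [  9.8 -51.5] z 20.1 delta cm [ 0.02 -0.05 -0.09] rot deg [-0.02  0.18  0.  ] F [-5.2 -1.1  4.2]
```

View pics/w6.png

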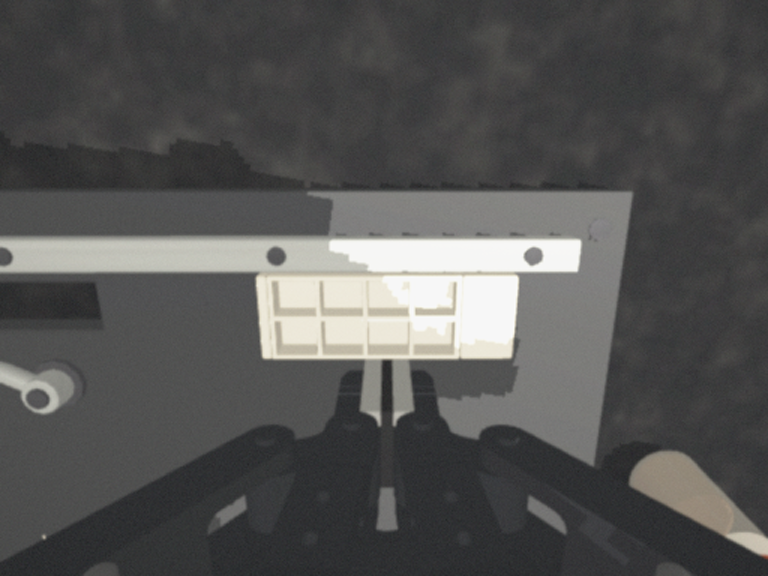

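The slide is now flat on the rail. Contact force is about 5 N, and the TCP is at plate x = 9.8 mm, matching the prediction of 10. It held for over 0.2 s at y ≈ -51 mm. Now back off, lift, and go round to the slide's right end.

```bash
python3 -m inch '[[-0.5,0,0,0,0,0,0],[-1,0,0,0,0,0,0],[0,0,-2.5,0,0,0,0],[0,2.5,-2,0,0,0,0],[1.2,4.2,0,0,0,0,0]]' 
python3 -m inch '[[2.4,0,0,0,0,0,0],[0,0,0,0,0,0,0]]' 
python3 -c "
from h import *
goal(.032,-.120,.021)
p=wrist(); save(p,'w7',s=1.5)
goal(.032,-.120,.021)"
```

```text
clock: 9.2
tcp_pos: [0.5583, 0.0819, 0.0681]
orientation: [-0.0, 0.996, 0.09, 0.002]
wrist_force: [1.9, -0.2, -0.4]
finger_gap: 0.0001
clock: 9.4
tcp_pos: [0.5849, 0.0836, 0.066]
orientation: [-0.0, 0.996, 0.087, 0.002]
wrist_force: [-0.7, 0.1, 0.7]
finger_gap: 0.0
now plate [  35.4 -120.2] z 66.0 delta cm [-0.36 -0.02  4.5 ] rot deg [ 0.01 -0.27 -0.12] F [-0.7  0.1  0.7]
now plate [  33.3 -119.2] z 65.4 delta cm [-0.14  0.08  4.44] rot deg [-0.02 -0.08 -0.06] F [-0.6 -0.6  0.1]
```

View pics/w7.png

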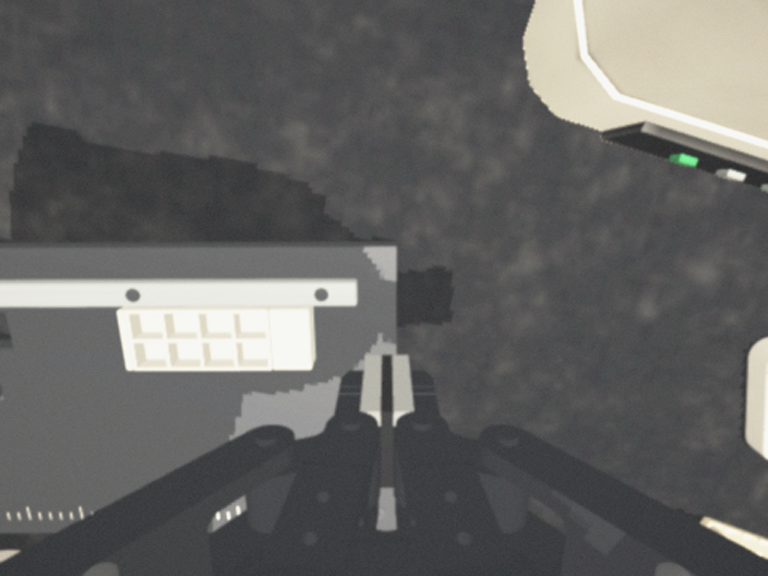

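The slide stayed flat on the rail after the fingers left it. Now descend beside its right end.

```bash
python3 -m inch '[[-0.1,0,2.2,0,0,0,0],[0,0,1.4,0,0,0,0],[0,0,0.8,0,0,0,0],[0,-0.3,0,0,0,0,0],[0,-0.3,0,0,0,0,0]]' 
python3 -m inch '[[0,0,0,0,0,0,0]]' 
python3 -c "
from h import *
goal(.032,-.120,.021)
p=wrist(); save(p,'w8',s=1.5)
goal(.032,-.120,.021)"
```

```text
clock: 9.95
tcp_pos: [0.5793, 0.091, 0.0215]
orientation: [-0.0, 0.996, 0.088, -0.0]
wrist_force: [0.6, 0.4, 0.1]
finger_gap: -0.0
clock: 10.05
tcp_pos: [0.5801, 0.0912, 0.0221]
orientation: [-0.0, 0.996, 0.088, 0.001]
wrist_force: [0.1, -0.9, -0.4]
finger_gap: 0.0004
now plate [  32.  -111.8] z 22.1 delta cm [0.   0.82 0.11] rot deg [-0.02 -0.07  0.06] F [ 0.1 -0.9 -0.4]
now plate [  32.1 -112.1] z 22.1 delta cm [-0.01  0.79  0.11] rot deg [-0.01 -0.08  0.05] F [ 0.2  0.1 -0. ]
```

View pics/w8.png

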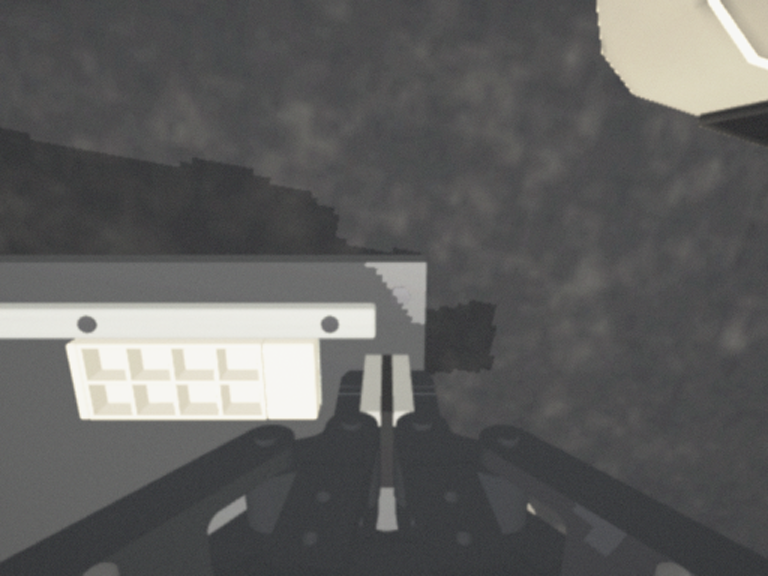

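```bash
python3 -m inch '[[0,-0.5,0,0,0,0,0],[0,-0.5,0,0,0,0,0],[0,-0.5,0.05,0,0,0,0],[0,-0.5,0.05,0,0,0,0],[0.02,-0.5,0,0,0,0,0]]' 
python3 -m inch '[[0.02,-0.5,0,0,0,0,0],[0.02,-0.5,0,0,0,0,0],[0,0,0,0,0,0,0]]' 
python3 -c "
from h import *
goal(.032,.018,.021)
p=wrist(); save(p,'w9',s=1.5)"
```

```text
clock: 10.6
tcp_pos: [0.5756, 0.1148, 0.0206]
orientation: [0.001, 0.996, 0.088, 0.0]
wrist_force: [-1.6, -3.9, 4.0]
finger_gap: -0.0
clock: 10.9
tcp_pos: [0.5738, 0.1251, 0.0205]
orientation: [0.0, 0.996, 0.088, -0.0]
wrist_force: [-2.6, -3.3, 5.9]
finger_gap: -0.0002
now plate [ 31.7 -77.3] z 20.5 delta cm [ 0.03 -9.53 -0.05] rot deg [0.03 0.03 0.02] F [-2.6 -3.3  5.9]
```

View pics/w9.png

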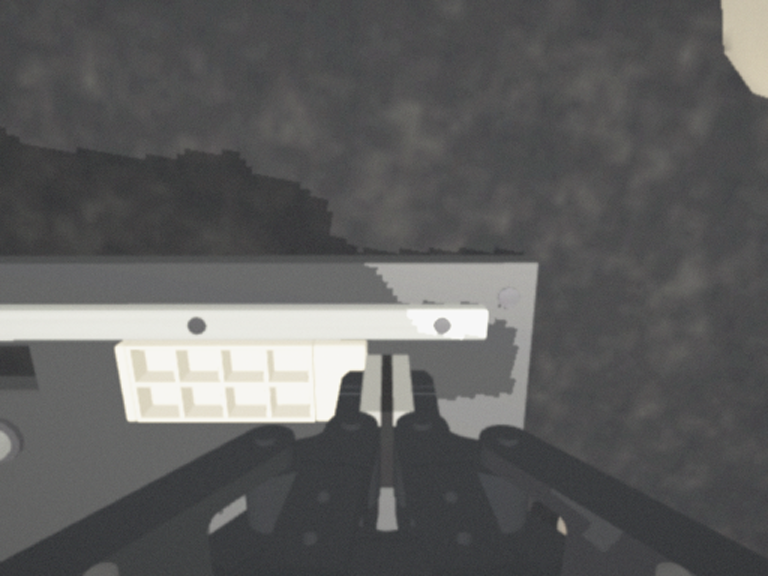

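The slide is travelling left, still flat on the rail, and the pads are on its end. I'll relieve the small upward force by raising 1 mm, then carry on.

```bash
python3 -m inch '[[0.03,-0.5,-0.1,0,0,0,0],[0.02,-0.5,0,0,0,0,0],[0.02,-0.5,0,0,0,0,0],[0.02,-0.5,0,0,0,0,0],[0.02,-0.5,0,0,0,0,0]]' 
python3 -m inch '[[0.02,-0.5,0,0,0,0,0],[0.02,-0.5,0,0,0,0,0],[0,0,0,0,0,0,0]]' 
python3 -c "
from h import *
goal(.032,.020,.021)
p=wrist(); save(p,'w10',s=1.5)"
```

```text
clock: 11.45
tcp_pos: [0.5706, 0.1506, 0.021]
orientation: [-0.0, 0.996, 0.088, -0.0]
wrist_force: [-0.0, 0.1, 0.7]
finger_gap: -0.0
clock: 11.75
tcp_pos: [0.5695, 0.1606, 0.0212]
orientation: [-0.0, 0.996, 0.088, 0.0]
wrist_force: [0.0, 1.5, 0.9]
finger_gap: -0.0
now plate [ 33.7 -41.7] z 21.2 delta cm [-0.16 -6.17  0.03] rot deg [-0.05 -0.01  0.05] F [0.  1.5 0.9]
```

View pics/w10.png

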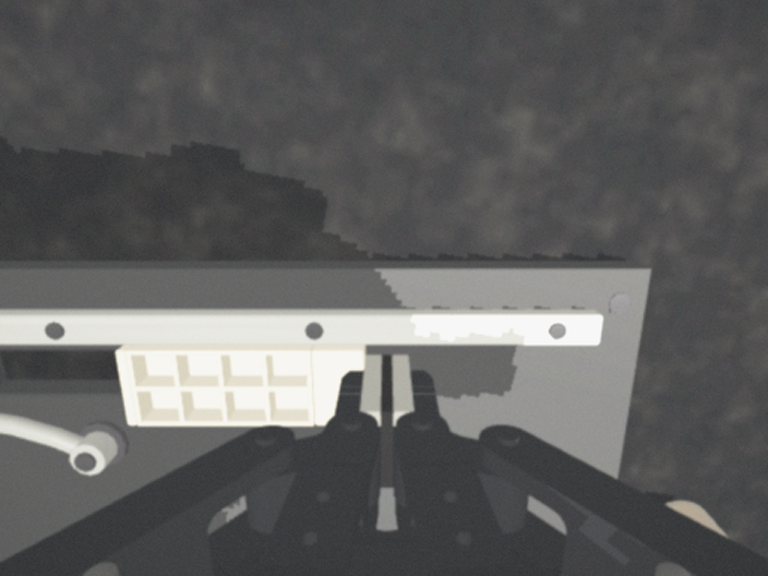

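```bash
python3 -m inch '[[-0.02,-0.5,0,0,0,0,0],[0,-0.5,0,0,0,0,0],[0,-0.5,0,0,0,0,0],[0,-0.5,0,0,0,0,0],[0,-0.5,0,0,0,0,0]]' 
python3 -m inch '[[0,-0.5,0,0,0,0,0],[0,-0.5,0,0,0,0,0],[0,-0.4,0,0,0,0,0],[0,0,0,0,0,0,0]]' 
python3 -c "
from h import *
goal(.032,.020,.021)
p=wrist(); save(p,'w11',s=1.5)"
```

```text
clock: 12.3
tcp_pos: [0.5651, 0.1836, 0.0213]
orientation: [-0.001, 0.996, 0.089, -0.0]
wrist_force: [0.2, -0.4, 1.2]
finger_gap: -0.0001
clock: 12.7
tcp_pos: [0.5637, 0.1908, 0.0213]
orientation: [-0.003, 0.996, 0.094, -0.0]
wrist_force: [-0.0, 0.1, -0.0]
finger_gap: -0.0004
now plate [ 33.3 -10.9] z 21.3 delta cm [-0.09 -3.09  0.05] rot deg [-0.38  0.    0.75] F [-0.   0.1 -0. ]
```

View pics/w11.png

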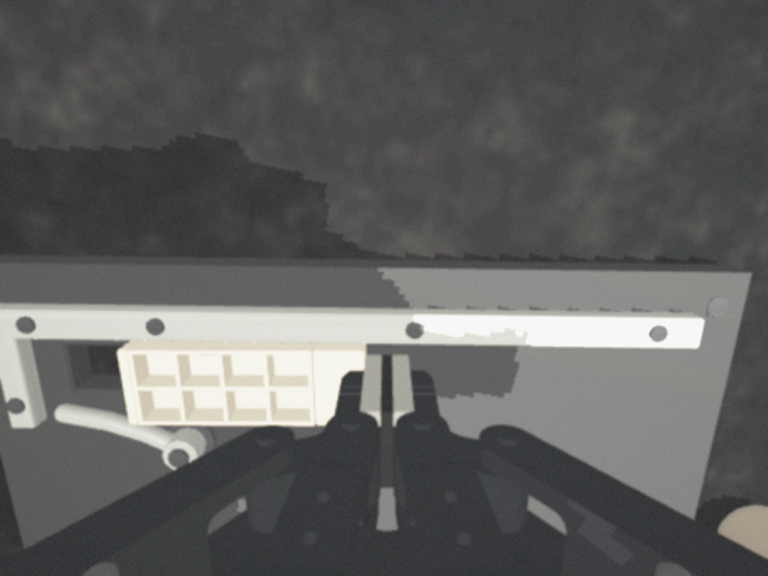

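```bash
python3 -c "
from h import *
print(np.round(get_state()['joint_pos'],3), np.round(get_state()['qvel'],3))"
```

```text
[ 0.188  0.492 -0.228  0.851  0.007  3.141] [-0.003 -0.002  0.001 -0.001 -0.001  0.001]
```

Joint 6 has reached its +π limit, which explains the 1° drift and the stall; the contact force is zero. I'll back off, lift, and turn the tool -90°, so the push goes along tool x as in the first stage.

```bash
python3 -m inch '[[0,0.5,0,0,0,0,0],[0,1,0,0,0,0,0],[0,0.5,-3,0,0,0,0],[0,0,-3.5,-0.4,0,-8,0],[0,0,0,0,0,-8.5,0]]' 
python3 -m inch '[[0,0,0,0,0,-8.5,0],[0,0,0,0,0,-8.5,0],[0,0,0,0,0,-8.5,0],[0,0,0,0,0,-8.5,0],[0,0,0,0,0,-8.5,0]]' 
python3 -m inch '[[0,0,0,0,0,-8.5,0],[0,0,0,0,0,-8.5,0],[0,0,0,0,0,-8.5,0],[0,0,0,0,0,-5,0],[0,0,0,0,0,0,0]]'
cat >> h.py <<'E'
def goal2(x,y,z,v=PL,a=np.pi/2):
    c,s=np.cos(v[2]),np.sin(v[2]); T=np.eye(4); ca,sa=np.cos(v[2]+a),np.sin(v[2]+a)
    T[:3,:3]=np.array([[ca,sa,0],[sa,-ca,0],[0,0,-1]]); T[:3,3]=[v[0]+c*x-s*y,v[1]+s*x+c*y,z]; 
    D=np.linalg.inv(tool())@T
    print("now plate",(inplate(v,tool()[:3,3])*1000).round(1),"z",(tool()[2,3]*1000).round(1),"delta cm",(D[:3,3]*100).round(2),"rot deg",np.degrees(R.from_matrix(D[:3,:3]).as_rotvec()).round(2), "F",np.round(get_state()["wrist_force"],1))
E
python3 -c "
from h import *
goal2(.032,-.025,.022)
p=wrist(); save(p,'w12',s=1.5)
print(np.round(get_state()['joint_pos'],3))"
```

```text
clock: 13.25
tcp_pos: [0.5712, 0.1699, 0.0911]
orientation: [0.001, 0.971, 0.238, 0.004]
wrist_force: [0.3, 1.3, -0.8]
finger_gap: -0.0001
clock: 13.75
tcp_pos: [0.5678, 0.1695, 0.0862]
orientation: [0.0, 0.819, 0.574, 0.0]
wrist_force: [1.0, 0.2, 0.2]
finger_gap: 0.0003
clock: 14.25
tcp_pos: [0.5678, 0.1696, 0.0862]
orientation: [0.0, 0.641, 0.768, -0.0]
wrist_force: [-0.6, -0.3, -0.7]
finger_gap: 0.0
now plate [ 33.6 -32.5] z 86.2 delta cm [ 0.75 -0.17  6.42] rot deg [0.03 0.04 0.19] F [-0.6 -0.3 -0.7]
[ 1.550e-01  4.260e-01 -1.560e-01  9.890e-01 -1.000e-03  1.549e+00]
```

View pics/w12.png

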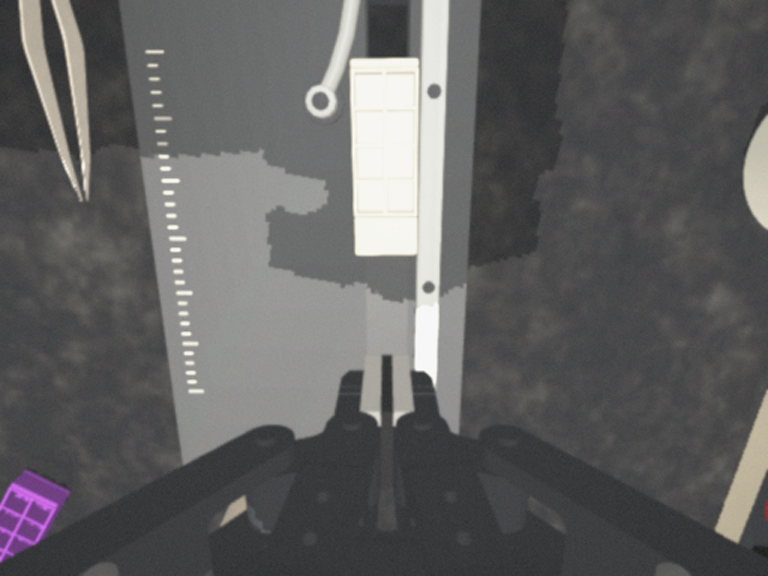

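The slide is flat on the rail and the pads are lined up behind its right end, at 1.5x pixels (385,255). Descend and push on.

```bash
python3 -m inch '[[0.2,-0.15,2.5,0,0,0.2,0],[0.2,0,2.2,0,0,0,0],[0,0,1.2,0,0,0,0],[0,0,0.5,0,0,0,0],[0.5,0,0,0,0,0,0]]' 
python3 -m inch '[[0.5,0,0,0,0,0,0],[0.5,0,0,0,0,0,0],[0.5,0,0,0,0,0,0],[0,0,0,0,0,0,0]]' 
python3 -c "
from h import *
goal2(.032,.018,.022)
p=wrist(); save(p,'w13',s=1.5)"
```

```text
clock: 14.8
tcp_pos: [0.5645, 0.1785, 0.0217]
orientation: [0.0, 0.643, 0.766, -0.0]
wrist_force: [0.0, -1.2, -0.1]
finger_gap: -0.0003
clock: 15.2
tcp_pos: [0.5623, 0.1948, 0.0228]
orientation: [0.001, 0.642, 0.767, 0.001]
wrist_force: [0.7, 0.8, 0.6]
finger_gap: -0.0002
now plate [32.6 -6.7] z 22.8 delta cm [ 2.47 -0.06  0.08] rot deg [0.1  0.02 0.09] F [0.7 0.8 0.6]
```

View pics/w13.png

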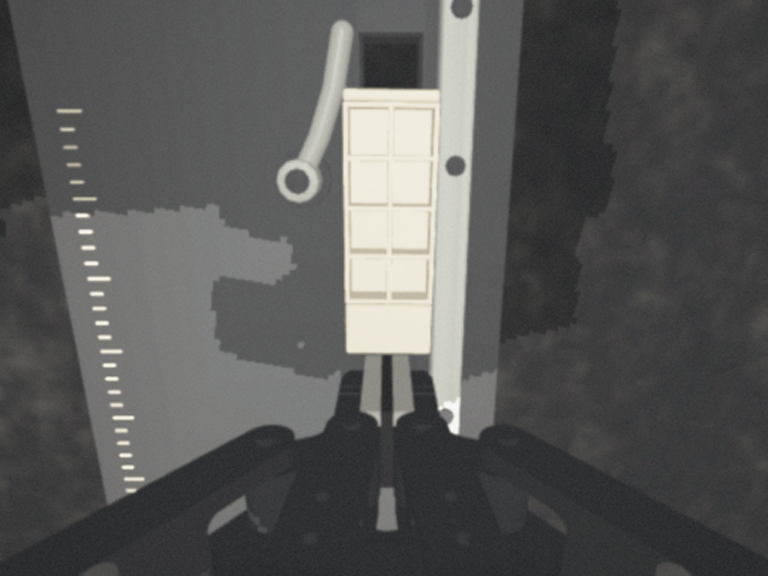

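```bash
python3 -m inch '[[0.4,0,0.05,0,0,0,0],[0.4,0,0.05,0,0,0,0],[0.4,0,0,0,0,0,0],[0,0,0,0,0,0,0]]' 
python3 -m inch '[[0.3,0,0,0,0,0,0],[0.3,0,0,0,0,0,0],[0,0,0,0,0,0,0]]' 
python3 -c "
from h import *
goal2(.032,.018,.022)
p=wrist(); save(p,'w14',s=1.5)"
```

```text
clock: 15.65
tcp_pos: [0.5604, 0.2055, 0.0216]
orientation: [0.001, 0.642, 0.767, 0.0]
wrist_force: [0.9, -2.7, 1.0]
finger_gap: 0.0001
clock: 15.95
tcp_pos: [0.559, 0.2117, 0.0213]
orientation: [0.0, 0.642, 0.767, 0.0]
wrist_force: [0.7, -2.1, 2.1]
finger_gap: -0.0001
now plate [32.3 10.5] z 21.3 delta cm [ 0.75 -0.03 -0.07] rot deg [0.05 0.02 0.03] F [ 0.7 -2.1  2.1]
```

View pics/w14.png

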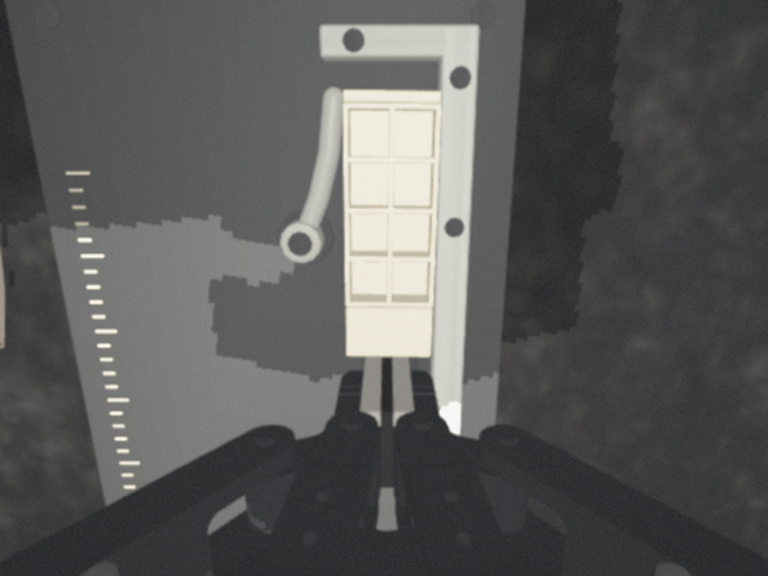

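The finger has bent aside, the slide is against the rail, and there are about 8 mm left to the end stop. I'll go on in small steps.

```bash
python3 -m inch '[[0.2,0,0,0,0,0,0],[0.2,0,0,0,0,0,0],[0.2,0,0,0,0,0,0],[0,0,0,0,0,0,0]]' 
python3 -m inch '[[0.1,0,0,0,0,0,0],[0,0,0,0,0,0,0]]' 
python3 -m inch '[[0.1,0,0,0,0,0,0],[0,0,0,0,0,0,0]]' 
python3 -c "
from h import *
goal2(.032,.018,.022)
p=wrist(); save(p,'w15',s=1.5)"
```

```text
clock: 16.4
tcp_pos: [0.5576, 0.2179, 0.0211]
orientation: [0.0, 0.642, 0.767, 0.0]
wrist_force: [1.9, -2.8, 1.5]
finger_gap: -0.0002
clock: 16.6
tcp_pos: [0.5575, 0.2187, 0.0211]
orientation: [0.0, 0.642, 0.767, 0.0]
wrist_force: [0.8, -2.6, 1.6]
finger_gap: -0.0
clock: 16.8
tcp_pos: [0.5573, 0.2196, 0.0211]
orientation: [0.0, 0.642, 0.767, 0.0]
wrist_force: [0.7, -2.4, 1.5]
finger_gap: -0.0002
now plate [32.1 18.6] z 21.1 delta cm [-0.06 -0.01 -0.09] rot deg [0.02 0.01 0.04] F [ 0.7 -2.4  1.5]
```

View pics/w15.png

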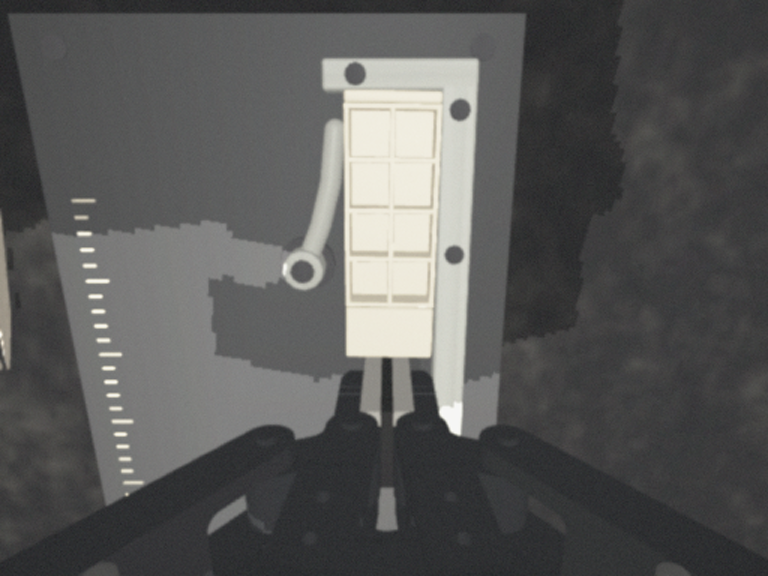

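It is nearly touching. The force is still only sliding and spring drag (~2.5 N), so I'll step until the end stop reacts.

```bash
python3 -m inch '[[0.1,0,0,0,0,0,0],[0,0,0,0,0,0,0]]' 
python3 -m inch '[[0.1,0,0,0,0,0,0],[0,0,0,0,0,0,0]]'
```

```text
clock: 17.05
tcp_pos: [0.5573, 0.2199, 0.0211]
orientation: [0.001, 0.642, 0.767, -0.0]
wrist_force: [1.3, -4.9, 2.0]
finger_gap: -0.0
clock: 17.25
tcp_pos: [0.5573, 0.22, 0.0211]
orientation: [0.001, 0.642, 0.766, -0.001]
wrist_force: [1.8, -7.6, 1.7]
finger_gap: 0.0
```

The TCP has stopped advancing and the force is climbing (2.4 → 4.9 → 7.6 N), so the slide is on the stop. Back off straight, lift, and inspect.

```bash
python3 -m inch '[[0.1,0,0,0,0,0,0],[0,0,0,0,0,0,0],[-0.3,0,0,0,0,0,0],[-0.5,0,0,0,0,0,0],[-1,0,0,0,0,0,0]]' 
python3 -m inch '[[0,0,-2.5,0,0,0,0],[-0.5,0,-4,0,0,0,0],[0,0,-4,0,0,0,0],[0,0,0,0,0,0,0]]' 
python3 -c "
from h import *
goal2(.032,.018,.022)
p=wrist(); save(p,'w16',s=1.5); save(p,'w16c',(170,350,20,170),4); np.savez('w16.npz',**{k:p[k] for k in['pixels','depth','mtx','T']})
for l in ['corner','finger_pivot','finger_nose','home','chamber_slide']:
    for q in tip_of(p,l)[:2]: print(l,round(q['confidence'],2),np.round(q['location'],1),(inplate(PL,at_z(p,q['location'],.016))*1000).round(1))
"
```

```text
clock: 17.75
tcp_pos: [0.5595, 0.2052, 0.0208]
orientation: [-0.0, 0.641, 0.767, 0.0]
wrist_force: [-1.0, -0.9, -0.3]
finger_gap: 0.0
clock: 18.15
tcp_pos: [0.5646, 0.2004, 0.1322]
orientation: [0.003, 0.642, 0.767, 0.004]
wrist_force: [0.9, -0.2, 0.6]
finger_gap: -0.0001
now plate [35.8 -1.6] z 132.2 delta cm [ 1.96 -0.5  11.02] rot deg [ 0.61 -0.03  0.03] F [ 0.9 -0.2  0.6]
corner 0.63 [270.5  45.6] [ 47.7 107. ]
corner 0.2 [219.6 117.3] [ 8.7 55.7]
finger_pivot 0.82 [219.2 118.7] [ 8.4 54.6]
finger_nose 0.58 [226.7  61. ] [15.3 96.4]
finger_nose 0.48 [80.7 88.6] [-95.5  76.8]
chamber_slide 0.82 [ 51.3 344.8] [-159.9 -157.9]
chamber_slide 0.56 [254.7 101.4] [36.1 67.6]
```

View pics/w16.png

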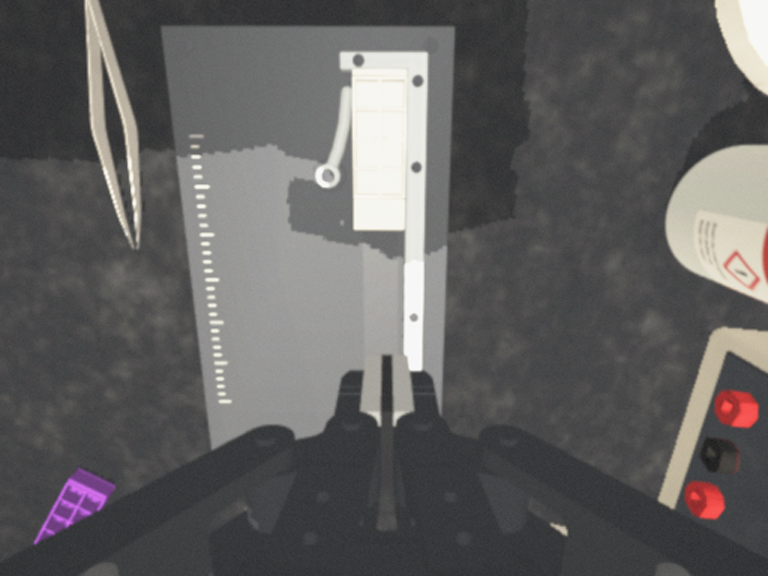

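View pics/w16c.png

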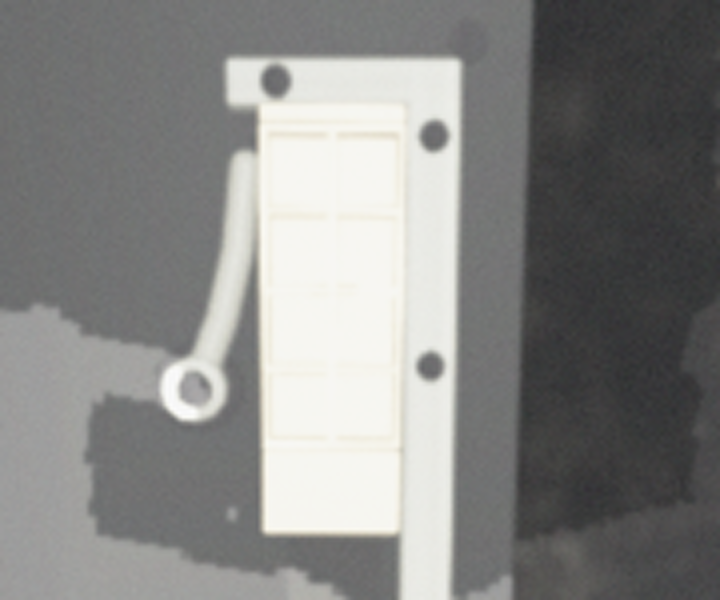

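The slide sits tight to the rail and the stop, with the finger pressing on its front. One numeric check before handing in: measured slide corners against where home would put them.

```bash
python3 -c "
from h import *
p=dict(np.load('w16.npz'))
def W(x,y,z): c,s=np.cos(PL[2]),np.sin(PL[2]); return np.array([PL[0]+c*x-s*y,PL[1]+s*x+c*y,z])
# measured corners in crop (4x): near right end and left end of slide top
for n,(u,v) in dict(rightFront=(263,534),rightBack=(399,534),leftFront=(258,104),leftBack=(407,104)).items():
    q=(170+(u+.5)/4-.5,20+(v+.5)/4-.5); print(n,(inplate(PL,at_z(p,q,.027))*1000).round(1))
C=np.array([(162,27),(455,27)])/1.5
for q in C: print('plate left corners',(inplate(PL,at_z(p,q,.016))*1000).round(1))
for n,(u,v) in dict(stopface=(240,104),railfront_far=(404,500)).items():
    q=(170+u/4,20+v/4); print(n,(inplate(PL,at_z(p,q,.023))*1000).round(1))
"
```

```text
rightFront [21.1 29.5]
rightBack [47.3 29.4]
leftFront [ 21.7 105.4]
leftBack [ 47.8 105.5]
plate left corners [-68.7 124.9]
plate left corners [ 71.1 125.3]
stopface [ 18.5 105.7]
railfront_far [48.7 35.1]
```

```bash
python3 -c "
from h import *
print(get_state()['wrist_force'].round(1) if hasattr(get_state()['wrist_force'],'round') else get_state()['wrist_force'], get_state()['clock'])
print(workorder.hand_in())"
```

```text
[ 0.4 -0.1 -0.1] 18.45
the job is handed in; nothing more can be done
None
```

The white chamber slide is home in the corner, and I handed the job in at 18.45 s; hand-in gave no verdict. I pushed it with closed fingertips: first flat onto the back rail at plate y ≈ -51 mm, with about 5 N of contact. Then I pushed it left along the rail, past the sprung finger, until the end stop pushed back.

- **Slide position:** the last wrist picture puts the slide's centre at about (34.5, 67.4) mm in the plate's frame, against a target of (34, 67). It is turned about 0.01 rad, well inside the 0.05 limit.
- **Sprung finger:** in that picture it is bent aside and touching the slide's front. I did not measure its angle.
- **Robot:** it was clear of everything at hand-in, with the wrist force near zero.
- **Vial and tweezers:** nothing came near either one. The tweezers looked undisturbed in the last picture; I did not re-measure either position, and the vial was out of that view.

- **Joint limit:** partway along the rail, joint 6 reached its limit and the tool turned about 1°. I backed off, lifted clear, turned the tool 90° and finished the push.
- **Upward force:** early in the slide I also saw about 6 N upward on the fingers. It went away after I raised them 1 mm.

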